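# Load a wall bracket into the drilling board

## Robot

A 7-joint arm with a two-finger parallel gripper is mounted at the origin on a cart in front of the work surface, level with it; the furniture and walls round the work are solid. World frame = base frame: x ahead of the robot, y to its left, z up, the work surface at z = 0. Lengths are in m, angles in rad, forces in N, time in s.
With the tool pointing down it reaches from about 0.4 to 0.85 m from the base axis. Payload 6.9 kg.
Tool frame: the origin (TCP) lies between the finger pads; the fingertips stand 25 mm ahead of it and the grasp point (between the pads) lies 6 mm ahead of it; x points along the fingers, y is the direction in which the jaws open and shut, and the axes are right-handed (so a half turn about x gives the same grasp; the last joint's range is limited). The gripper opens to 85 mm and grips with 20 to 120 N. Pads are 22 mm wide; open, the fingers measure 114 mm over their backs; the gripper's body (76 mm by 85 mm) begins 54 mm behind the grasp point. The pads swing forward as they close: fully open they stand 13 mm farther back than shut.
Start: joints at [-1.175, 0.507, -0.238, 1.5, 0.126, 1.149, -0.155], TCP at [0.179, 0.599, 0.256] pointing down, gripper open.
Joint ranges: [-3.08, 3.08], [-0.24, 2.05], [-1.43, 1.35], [0, 2.5], [-1.52, 4.66], [0.17, 1.96], [-2.89, 2.89]. Speed limits (rad/s): [2.39, 2.39, 3.14, 3.14, 3.14, 3.14, 3.14].

## Interface

Orientations are given as a rotation vector (axis times angle).
In Python, from rig import ctrl, viewer gives the robot as it stands.
- The arm moves only by the tool apply_moves, never from a script. Its argument "motion" is a list of rows, each a list of 7 numbers: the opening, from 0 (shut) to 1 (fully open), then the shift along the world's x, y, z in mm, then the turn, a rotation vector about the world's x, y, z in rad. In form: [[grip, dx, dy, dz, rx, ry, rz], ...]. A call has 1 to 20 rows; each row shifts and turns the pose as measured when the row begins; what a row does not reach is not made up. A row lasts 1/8 s, in which the tool goes at most 62.5 mm and 10.7 degrees, less where a joint would pass 70% of its speed; a pose out of reach is approached as far as the arm can. A call is refused whole if a number of a shift passes 62.5 or a number of a turn 0.188, either way. A call with a gripper value outside its range is refused whole. The fingers move at their own pace and stop on an object; the grip force is fixed at half the most. Time passes only in rows, so rows that do not move let the fingers close. It gives the time, the measured TCP pose, the force and the opening at its end, in the units of the state.
- ctrl.state(): the state, without advancing time (a new reading comes with each control period).
- viewer.snapshot(name): name is "side" or "top" or "wrist"; returns a dict with "image" (400x640x3 uint8, red, green, blue), "camera_matrix" (3x3 intrinsics, pixels), "k1" (the pictures are not rectified: a ray, as slopes to the right and down, at radius r is drawn at 1 + k1 r^2 times it, then the intrinsics apply), "eye" and "attitude" of the camera in the world. Camera axes: x right, y up, looking along -z (the intrinsics and any distortion apply to the point x, -y, -z); pixel columns grow to the right and rows downward; lengths in m; the calibration is good to about 2 mm. A picture is of the moment at which its call begins. There is no depth.
- ctrl.hand_in(): hands the job in, once; it reports no verdict.
The state is a dict: "time": time; "qpos": joint angles; "dq": joint speeds; "effort": joint torques, N m; "tool_pos": TCP position; "tcp_rot": TCP orientation; "ft_force": force on the tool from outside, world axes, zero at the start; "torque": the same for the moment, N m; "gripper_width": opening from 0.0 (shut) to 1.0 (fully open).
Only numpy, scipy, OpenCV 4.12 (cv2) and the standard library are available. Lean on these libraries where they do the work, as an engineer would, in place of code of your own. Each camera call takes 0.05 s, during which the arm holds its last target. There are 200 camera calls.

## Task

Get the wooden wall bracket ready for drilling: push it, still standing, along the bench until its foot is up against the edge of the plywood board, then tip it over that edge and ease it gently down, never letting it drop, so that its arm lies flat on the board with the foot snug and square against the edge. Then swing the red clamp handle upright so that the pad comes down and presses on the arm. Only push with the fingers, do not lift or carry the bracket, and leave everything else where it is.

Things in the scene. Friction and masses are not known exactly. Their poses are not given: they have to be found in the camera images.
- bracket: wooden wall bracket, ~0.2 kg, standing on its back plate, the foot. Plate 123 (x) x 60 (y) x 14 mm; arm 30 (x) x 30 (y) mm, at x = +14.5 to +44.5, rising from z = 14 to 164 mm: a 17 mm lip in front (+x) of the arm, 76.5 mm of plate behind it. Origin: centre of the plate's underside, z along the arm. +x faces the board at the start (yaw within 0.08 rad); it tips over towards +x
- bracket_lip (a point): middle of the top front edge of the lip, (61.5, 0, 14) mm in the bracket's frame. It is at the stop edge both when the standing foot meets the edge and when the bracket lies seated (then about 1 mm above the bench)
- bracket_heart (a point): centre of mass of the bracket, (17, 0, 54) mm in its frame: tipping about the lip it overbalances at about 40 to 45 degrees of lean, then falls unless held back
- bracket_corner (a point): inside corner where the arm's rear face meets the plate's top, (14.5, 0, 14) mm in the bracket's frame. Behind and above it is open: fingertips there can push the arm over, and then, bearing on the rear part of the plate (which rises as the arm sinks, up to 124 mm above the bench), can hold it back on its way down
- board: plywood drilling board screwed to the bench, 18 mm thick, x = -110 to +110, y = -65 to +115 mm. Origin on the bench under it, z up. Stop edge: its face at x = -110 mm; the bracket starts 25 to 60 mm in front of it, within 5 mm of the line y = 0. Seated, the arm lies along +x on the line y = 0, its upper face 48 mm above the bench, the plate upright against the edge
- board_edge (a point): middle of the stop edge of the board, at (-110, 0, 18) mm in the board's frame
- hold_down: steel hold-down toggle clamp with a red handle, screwed to a 26 mm packing block on the board. Its origin is at (-20, 50, 44) mm in the board's frame, its axes parallel to the board's
- hold_down_arm (a joint): hinge of the hold-down clamp, rad. 0 = fully closed, 1.48 = fully open; starts open at 1.2 to 1.34. Friction hinge (0.15 N m) that stays where it is left; pad, pad arm and red handle are one rigid link. On the seated bracket the pad stops it at about 0.04
- clamp_hinge (a point): hinge of the clamp, at (-20, 82, 78) mm in the board's frame; its axis runs along the board's x. The clamp stands on a 26 mm packing block on the board, x = -55 to +15, y = 41 to 115 mm
- clamp_handle (a point): point in the red handle, 97 mm from the hinge axis and 13 mm short of the handle's end. The handle is 76 mm long, 18 mm wide along the board's x and up to 40 mm deep. Closed, this point is at y = 50, z = 169 mm in the board's frame; open, the handle leans back to the board's +y. To close, push it from behind towards the board's -y
- clamp_pad (a point): middle of the underside of the clamp's pad (16 mm across). Closed it is at x = -20, y = 0 mm of the board; open it is raised on the board's +y side, clear of the bracket's path
- carpenter_pencil: bystander, to be left alone: flat carpenter's pencil lying on the drilling board, 182 x 13 x 7 mm; origin at the centre of its underside
- bench_dog: bystander, to be left alone: turned wooden bench dog standing on its head, 34 mm wide, 64 mm tall; origin at the centre of its underside
- offcut: bystander, to be left alone: dark wood offcut, 48 x 48 x 26 mm; origin at the centre of its underside
- mug: bystander, to be left alone: white mug, 77 mm wide, 96 mm tall; origin at the centre of its underside
- screwdriver: bystander, to be left alone: screwdriver, 200 mm long; origin at the centre of its underside
- sanding_block: bystander, to be left alone: cork sanding block, 64 x 113 x 32 mm; origin at the centre of its underside
- mallet: bystander, to be left alone: wooden joiner's mallet, 309 mm long, lying; origin at the centre of its underside
- screw_jar: bystander, to be left alone: clear jar, 67 mm wide, 78 mm tall; origin at the centre of its underside
- tape_measure: bystander, to be left alone: tape measure, 31 x 75 x 65 mm; origin at the centre of its underside

How it is judged:
By the outcome, as a careful person would: the job done as asked, in the order asked, and still so for the second after the job is handed in, with the robot touching nothing.
It also fails if it takes over 72 s, if anything falls off the work surface, if the arm or the gripper's body presses on something with over 40 N, if the wrist force passes 120 N, or if a joint passes its speed limit or range.

## Working session

There is one attempt and no reset: what is moved stays moved. The work goes in short steps, Python scripts to look and compute and a tool call to move; the robot and the scene stay as the last step left them, time stands still between calls to the robot, and variables do not carry over. Pictures are saved under pics/ and viewed, on a budget of 10 in all, crops included, one or two more only if the job needs it, and the job is handed in when it is done.

Besides the shell and the picture viewer there is one more tool, called after "Emit:" as name([rows], argument=value, ...), one row to a line, values as JSON. apply_moves: Moves the arm, as the interface text tells. Its arguments: {"type":"object","properties":{"motion":{"type":"array","items":{"type":"array","items":{"type":"number"}}}},"required":["motion"]}

```bash
ls; mkdir -p pics
cat > h.py <<'E'
import numpy as np, cv2
from scipy.spatial.transform import Rotation as R
from rig import ctrl, viewer
def snap(n, name=None):
    s=viewer.snapshot(n)
    if name: cv2.imwrite('pics/'+name+'.png', s['image'][:,:,::-1])
    return s
def att(s):
    a=np.array(s['attitude'],float)
    return a if a.shape==(3,3) else (R.from_rotvec(a).as_matrix() if a.size==3 else R.from_quat(a).as_matrix())
def proj(s,P):
    P=np.atleast_2d(P); c=(P-np.array(s['eye']))@att(s)
    p=np.stack([c[:,0],-c[:,1]],1)/-c[:,2:]
    r2=(p**2).sum(1,keepdims=True); p=p*(1+s['k1']*r2)
    K=np.array(s['camera_matrix']); return p@K[:2,:2].T+K[:2,2]
def ray(s,uv):
    K=np.array(s['camera_matrix']); k=s['k1']
    d=cv2.undistortPoints(np.array(uv,float).reshape(-1,1,2),K,np.array([k,0,0,0,0.])).reshape(-1,2)
    v=np.c_[d[:,0],-d[:,1],-np.ones(len(d))]@att(s).T
    return np.array(s['eye']),v
def onz(s,uv,z):
    e,v=ray(s,uv); return e+v*((z-e[2])/v[:,2:])
def tri(s1,u1,s2,u2):
    e1,v1=ray(s1,u1); e2,v2=ray(s2,u2); out=[]
    for a,b in zip(v1,v2):
        A=np.c_[a,-b]; t=np.linalg.lstsq(A,e2-e1,rcond=None)[0]
        p,q=e1+a*t[0],e2+b*t[1]; out.append(np.r_[(p+q)/2,np.linalg.norm(p-q)])
    return np.array(out)
E
python3 - <<'E'
from h import *
import pickle
D={}
for n in('top','side'):
    s=snap(n,n+'0'); D[n]=s; print(n,s['eye'],s['attitude'],s['camera_matrix'],s['k1'])
pickle.dump(D,open('s0.pkl','wb'))
print(ctrl.state())
E
```

```text
pics
top [0.25986591 0.05921445 1.66200424] [ 0.15717468 -0.14081483 -1.55819247] [[501.08903133   0.         324.26339055]
 [  0.         501.08903133 208.00606694]
 [  0.           0.           1.        ]] 0.009256049590069131
side [ 0.33212018 -1.25734714  0.86024805] [ 1.05115658 -0.10674488 -0.15470603] [[429.67630087   0.         309.97322828]
 [  0.         429.67630087 199.29146604]
 [  0.           0.           1.        ]] -0.00812807120465057
{'time': 0.1, 'qpos': array([-1.1744912 ,  0.5082478 , -0.23753219,  1.5010125 ,  0.12572063,
        1.14893566, -0.15481227]), 'dq': array([-0.00025637, -0.00140414, -0.00282996, -0.0010225 ,  0.00030767,
       -0.0023425 , -0.00134474]), 'effort': array([-5.59025968e-03, -6.21834612e+01, -2.19491847e+00, -2.50209349e+01,
        1.25188535e-02,  7.64119613e-03,  3.44706663e-06]), 'tool_pos': array([0.17916098, 0.59834143, 0.25552735]), 'tcp_rot': array([ 0.2269912 ,  1.55890077, -0.2295152 ]), 'ft_force': array([-0.13917276, -0.18187869, -0.97246139]), 'torque': array([ 0.00995598,  0.01979644, -0.0062885 ]), 'gripper_width': 1.0011663920362435}
```

View pics/top0.png

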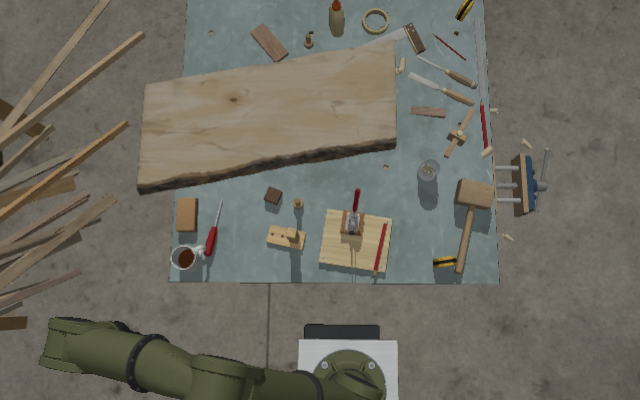

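View pics/side0.png

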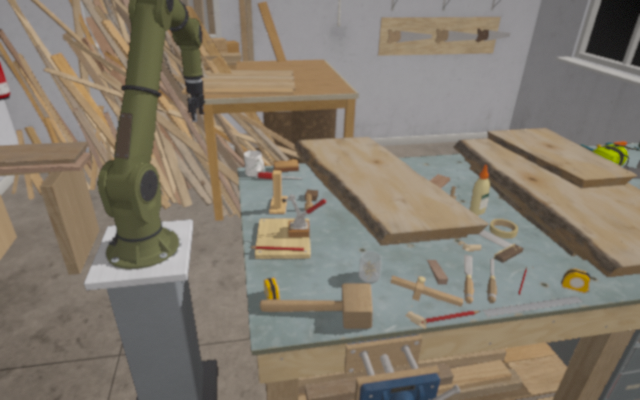

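The top view shows the bracket (plate about 267-305, 226-250), the board (about 320-392, 208-273) and the clamp with its red handle at (356, 200). World +x is up in the image, and board +x points right. The side view shows the same layout, with the gripper clear at the left. I'll zoom in on the top view.

Run:
```python
from h import *
import pickle
D=pickle.load(open('s0.pkl','rb'))
im=D['top']['image'][183:285,250:410,::-1]
cv2.imwrite('pics/crop1.png',cv2.resize(im,None,fx=5,fy=5,interpolation=cv2.INTER_CUBIC))
t=D['top']
for z,uv in [(0.018,[[320,265],[392,273],[391,213],[326,208]]),(0.014,[[267,245],[303,250],[305,229],[272,226]]),(0,[[298,205],[272,200]])]:
    print(z,onz(t,uv,z).round(3).tolist())
```

```text
0.018 [[0.386, 0.09, 0.018], [0.362, -0.145, 0.018], [0.56, -0.145, 0.018], [0.576, 0.072, 0.018]]
0.014 [[0.451, 0.266, 0.014], [0.435, 0.147, 0.014], [0.505, 0.141, 0.014], [0.515, 0.251, 0.014]]
0 [[0.589, 0.167, 0.0], [0.606, 0.255, 0.0]]
```

View pics/crop1.png

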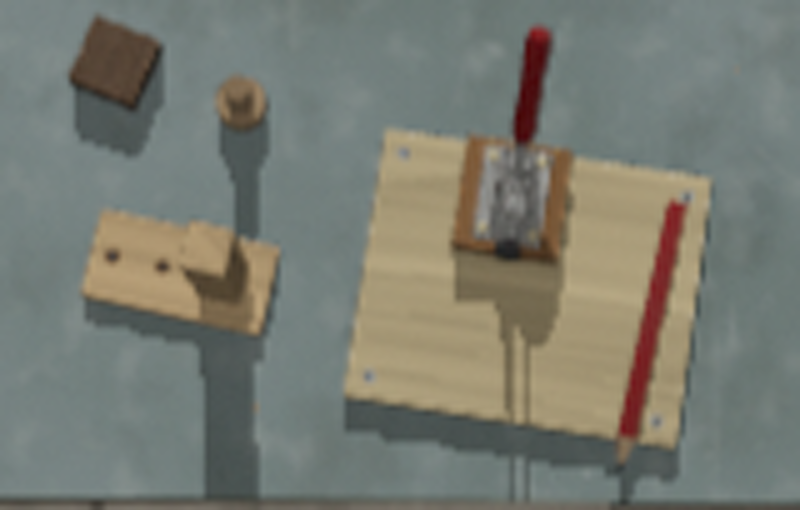

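The crop shows the board corners at about (387,130), (711,178), (676,446) and (345,398). The bracket plate corners are (105,210), (278,246), (262,334) and (85,297), and its arm top is near (208,250). The red handle runs from (523,140) to (540,32), and the pad is at (508,248).

Run:
```python
from h import *
import pickle
D=pickle.load(open('s0.pkl','rb')); t=D['top']
f=lambda p:(np.array(p,float)+.5)/5-.5+[250,183]
b=onz(t,f([[387,130],[711,178],[676,446],[345,398]]),.018)
p=onz(t,f([[105,210],[278,246],[262,334],[85,297]]),.014)
a=onz(t,f([[208,250]]),.164)
L=np.linalg.norm
print(b.round(4)); print('sides',[L(b[i]-b[i-1]).round(4) for i in range(4)])
ex=(b[1]-b[0]+b[2]-b[3])[:2]; print('board yaw',np.arctan2(ex[1],ex[0]))
ex/=L(ex); ey=np.array([-ex[1],ex[0]])
O=b[:,:2].mean(0)-ey*.025; E=O-ex*.11
print('O',O,'edge',E,ex)
print(p.round(4),[L(p[i]-p[i-1]).round(4) for i in range(4)])
px=(p[1]-p[0]+p[2]-p[3])[:2]; print('plate yaw',np.arctan2(px[1],px[0]))
c=p[:,:2].mean(0); print('plate c',c,'rel edge', (c-E)@ex,(c-E)@ey)
print('arm top',a,'rel',(a[0,:2]-E)@ex,(a[0,:2]-E)@ey)
st=ctrl.state(); print(R.from_rotvec(st['tcp_rot']).as_matrix().round(3))
h=onz(t,f([[540,32],[523,140],[508,248]]),.14); print(((h[:,:2]-O)@np.c_[ex,ey]).round(3))
```

```text
[[ 0.5739  0.0686  0.018 ]
 [ 0.5429 -0.147   0.018 ]
 [ 0.3656 -0.1212  0.018 ]
 [ 0.3952  0.0948  0.018 ]]
sides [np.float64(0.1807), np.float64(0.2178), np.float64(0.1791), np.float64(0.218)]
board yaw -1.710291583700626
O [ 0.44464329 -0.0227227 ] edge [0.45993805 0.0862088 ] [-0.13904329 -0.9902863 ]
[[0.5192 0.2561 0.014 ]
 [0.4958 0.1404 0.014 ]
 [0.4372 0.1501 0.014 ]
 [0.4609 0.2677 0.014 ]] [np.float64(0.0595), np.float64(0.118), np.float64(0.0594), np.float64(0.12)]
plate yaw -1.770002913883832
plate c [0.47826796 0.20355497] rel edge -0.1187549579396459 0.0018356656809978564
arm top [[0.47160812 0.17524709 0.164     ]] rel -0.0897960466688317 -0.0008234644078378453
[[-0.     0.287  0.958]
 [-0.002  0.958 -0.287]
 [-1.    -0.002  0.   ]]
[[-0.019  0.168]
 [-0.02   0.098]
 [-0.02   0.03 ]]
```

Emit:
apply_moves([
  [0.3, 20, -30, 20, 0, 0, -0.155],
  [0.3, 30, -42, 12, 0, 0, -0.16],
  [0.3, 32, -42, 12, 0, 0, -0.16],
  [0.3, 32, -42, 12, 0, 0, -0.16],
  [0.3, 32, -42, 12, 0, 0, -0.16],
  [0.3, 32, -42, 12, 0, 0, -0.16],
  [0.3, 32, -42, 12, 0, 0, -0.16],
  [0.3, 32, -42, 8, 0, 0, -0.16],
  [0.3, 32, -42, 0, 0, 0, -0.14],
  [0.3, 0, 0, 0, 0, 0, 0],
  [0.3, 0, 0, 0, 0, 0, 0],
])

```text
time: 1.48
tool_pos: [0.4569, 0.2179, 0.3545]
tcp_rot: [1.339, 1.125, -1.346]
ft_force: [-0.6, 0.3, -0.2]
gripper_width: 0.298
```

Run:
```python
from h import *
import pickle
st=ctrl.state(); print(st['tool_pos'],R.from_rotvec(st['tcp_rot']).as_matrix().round(3),st['qpos'].round(2),st['gripper_width'])
s=snap('wrist','w1'); pickle.dump(s,open('w1.pkl','wb')); print(s['eye'],s['camera_matrix'][0],s['k1'])
print(proj(s,[[.46,.086,.018],[.478,.2036,.014],[.4716,.175,.164],[.445,-.02,.018]]))
```

```text
[0.45688948 0.21787309 0.35445062] [[-0.007  0.984 -0.179]
 [ 0.002 -0.179 -0.984]
 [-1.    -0.007 -0.001]] [-0.66  0.26  0.22  1.63 -0.06  1.27 -0.6 ] 0.29813430572249183
[0.47063982 0.29095834 0.47243578] [286.7719139    0.         319.60983489] 0.01613317156556489
[[336.47907289 233.40563633]
 [335.65653701 164.61279661]
 [340.28582539 213.91835277]
 [337.72046622 287.32514138]]
```

View pics/w1.png

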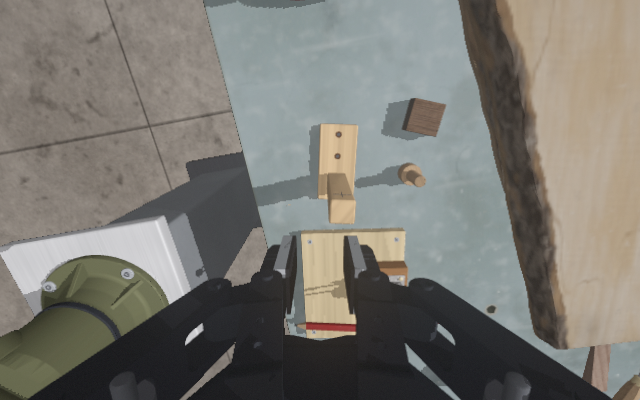

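The wrist view shows the plate's rear edge at (320-357, 124), its arm top near (342, 200-222), and the stop edge from (302,232) to (404,229). I'll check these against the top view.

Run:
```python
from h import *
import pickle
s=pickle.load(open('w1.pkl','rb')); D=pickle.load(open('s0.pkl','rb'))
im=s['image']
cv2.imwrite('pics/w1c.png',cv2.resize(im[110:250,290:430,::-1],None,fx=4,fy=4,interpolation=cv2.INTER_CUBIC))
print(onz(s,[[302,232],[404,229]],.018).round(4).tolist())
print(onz(s,[[320.5,124],[357,125]],.014).round(4).tolist())
# heights of the plate/board/arm by two views (top picks vs wrist picks)
f=lambda p:(np.array(p,float)+.5)/5-.5+[250,183]
print(tri(D['top'],f([[387,130],[345,398],[105,210],[85,297],[208,250]]),s,[[404,229],[302,232],[357,125],[320.5,124],[342,206]]).round(4))
```

```text
[[0.402, 0.0989, 0.018], [0.5748, 0.0741, 0.018]]
[[0.4651, 0.2705, 0.014], [0.5205, 0.2589, 0.014]]
[[ 0.5767  0.0687  0.0068  0.0013]
 [ 0.3981  0.0941  0.0042  0.0042]
 [ 0.522   0.2579 -0.0018  0.0006]
 [ 0.4642  0.27   -0.0083  0.0016]
 [ 0.475   0.1768  0.1426  0.0007]]
```

View pics/w1c.png

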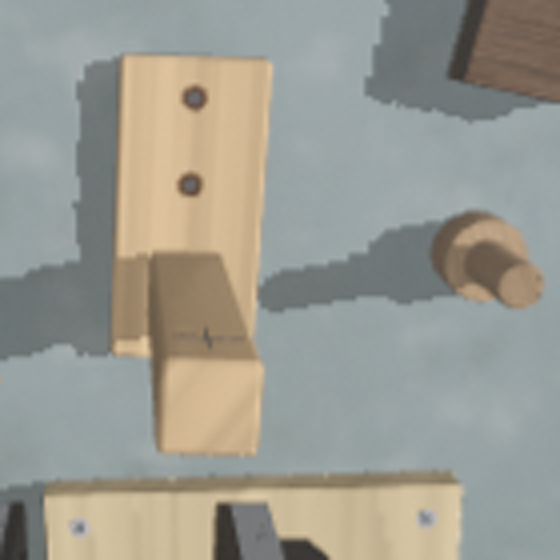

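Emit:
apply_moves([
  [0.3, 18, 45, -20, 0, 0, 0.038],
  [0.3, 18, 42, -50, 0, 0, 0],
  [0.3, 0, 0, -50, 0, 0, 0],
  [0.3, 0, 0, -50, 0, 0, 0],
  [0.3, 0, 0, -50, 0, 0, 0],
  [0.3, 0, 0, -50, 0, 0, 0],
  [0.3, 0, 0, -24, 0, 0, 0],
  [0.3, 0, 0, 0, 0, 0, 0],
])

```text
time: 2.52
tool_pos: [0.484, 0.3171, 0.0537]
tcp_rot: [1.296, 1.164, -1.298]
ft_force: [-0.1, 0.0, 1.0]
gripper_width: 0.3
```

```bash
cat > st.py <<'E'
from h import *
E0=np.array([.460,.0865]); ex=np.array([-.140,-.990]); ey=np.array([.990,-.140])
st=ctrl.state(); M=R.from_rotvec(st['tcp_rot']).as_matrix(); p=st['tool_pos']
print('t',round(st['time'],2),'tcp',p.round(4),'s,l',((p[:2]-E0)@ex).round(4),((p[:2]-E0)@ey).round(4),'f',st['ft_force'].round(1),'g',round(st['gripper_width'],3))
print('jaw ang',np.arctan2(M[1,1],M[0,1]).round(3),'tilt',M[:,0].round(3))
E
python3 st.py; python3 -c "
from h import *
s=snap('side'); im=s['image'][150:260,220:350,::-1]; cv2.imwrite('pics/side1.png',cv2.resize(im,None,fx=5,fy=5,interpolation=cv2.INTER_CUBIC))"
```

```text
t 2.52 tcp [0.484  0.3171 0.0537] s,l -0.2316 -0.0085 f [-0.1  0.   1. ] g 0.3
jaw ang -0.117 tilt [-0.009  0.008 -1.   ]
```

Emit:
apply_moves([
  [0.3, 10, -8, -10, 0, 0, -0.024],
  [0.3, 0, 0, -8, 0, 0, 0],
  [0.3, 0, 0, -4, 0, 0, 0],
  [0.3, 0, 0, -2, 0, 0, 0],
])

```text
time: 3.08
tool_pos: [0.4971, 0.3105, 0.0329]
tcp_rot: [1.321, 1.151, -1.309]
ft_force: [-0.9, 0.5, 0.6]
gripper_width: 0.3
```

```bash
python3 st.py
```

```text
t 3.08 tcp [0.4971 0.3105 0.0329] s,l -0.2269 0.0054 f [-0.9  0.5  0.6] g 0.3
jaw ang -0.142 tilt [-0.002  0.013 -1.   ]
```

Emit:
apply_moves([
  [0.3, -4, -4, -3, 0, 0, 0],
  [0.3, 0, 0, -2, 0, 0, 0],
  [0.3, 0, 0, -1, 0, 0, 0],
  [0.3, 0, 0, 0, 0, 0, 0],
])

```text
time: 3.58
tool_pos: [0.4926, 0.3063, 0.0268]
tcp_rot: [1.321, 1.151, -1.309]
ft_force: [-0.3, -0.2, 0.5]
gripper_width: 0.299
```

```bash
python3 st.py;  python3 -c "
from h import *
s=snap('wrist','w2')
im=s['image']; print(proj(s,[[.46,.0865,.018]]))"
```

```text
t 3.58 tcp [0.4926 0.3063 0.0268] s,l -0.2222 0.0015 f [-0.3 -0.2  0.5] g 0.299
jaw ang -0.141 tilt [-0.002  0.013 -1.   ]
[[317.51498697 551.83117397]]
```

View pics/w2.png

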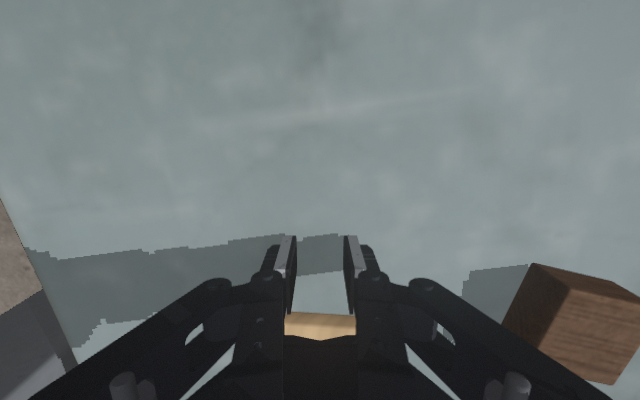

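The wrist view shows both fingertips low behind the plate. The plate's rear edge is visible between them at (285-357, 313). Starting the push.

Emit:
apply_moves([
  [0.3, -1, -10, 0, 0, 0, 0],
  [0.3, -1.5, -10, 0, 0, 0, 0],
  [0.3, -1.1, -8, 0, 0, 0, 0],
  [0.3, -1.1, -8, 0, 0, 0, 0],
  [0.3, -1.1, -8, 0, 0, 0, 0],
  [0.3, -1.1, -8, 0, 0, 0, 0],
  [0.3, -1.1, -8, 0, 0, 0, 0],
])

```text
time: 4.5
tool_pos: [0.4843, 0.2425, 0.0271]
tcp_rot: [1.322, 1.151, -1.308]
ft_force: [0.1, 0.7, -0.2]
gripper_width: 0.3
```

```bash
python3 st.py
```

```text
t 4.5 tcp [0.4843 0.2425 0.0271] s,l -0.1578 0.0022 f [ 0.1  0.7 -0.2] g 0.3
jaw ang -0.141 tilt [-0.001  0.014 -1.   ]
```

Emit:
apply_moves([
  [0.3, -0.8, -5, 0, 0, 0, 0],
  [0.3, -0.8, -5, 0, 0, 0, 0],
  [0.3, -0.8, -4, 0, 0, 0, 0],
  [0.3, -0.5, -3, 0, 0, 0, 0],
  [0.3, -0.4, -2, 0, 0, 0, 0],
])

```text
time: 5.12
tool_pos: [0.4809, 0.2221, 0.0272]
tcp_rot: [1.322, 1.151, -1.308]
ft_force: [-0.1, 1.4, -0.2]
gripper_width: 0.301
```

```bash
python3 st.py
```

```text
t 5.12 tcp [0.4809 0.2221 0.0272] s,l -0.1371 0.0018 f [-0.1  1.4 -0.2] g 0.301
jaw ang -0.141 tilt [-0.001  0.014 -1.   ]
```

Force along the push is still only sliding friction. Continuing in small steps.

Emit:
apply_moves([
  [0.3, -0.2, -1.5, 0, 0, 0, 0],
  [0.3, -0.2, -1.5, 0, 0, 0, 0],
  [0.3, -0.2, -1.5, 0, 0, 0, 0],
])

```text
time: 5.5
tool_pos: [0.4811, 0.2194, 0.0275]
tcp_rot: [1.324, 1.152, -1.304]
ft_force: [0.6, 6.3, -1.0]
gripper_width: 0.299
```

```bash
python3 st.py
```

```text
t 5.5 tcp [0.4811 0.2194 0.0275] s,l -0.1345 0.0023 f [ 0.6  6.3 -1. ] g 0.299
jaw ang -0.14 tilt [ 0.001  0.017 -1.   ]
```

Emit:
apply_moves([
  [0.3, -0.2, -1.5, 0, 0, 0, 0],
  [0.3, -0.2, -1.5, 0, 0, 0, 0],
])

```text
time: 5.75
tool_pos: [0.4814, 0.2193, 0.028]
tcp_rot: [1.327, 1.155, -1.299]
ft_force: [0.7, 5.1, -1.1]
gripper_width: 0.302
```

```bash
python3 st.py
```

```text
t 5.75 tcp [0.4814 0.2193 0.028 ] s,l -0.1345 0.0026 f [ 0.7  5.1 -1.1] g 0.302
jaw ang -0.138 tilt [ 0.003  0.021 -1.   ]
```

Emit:
apply_moves([
  [0.3, 2, 15, 0, 0, 0, 0],
  [0.3, 2, 15, 10, 0, 0, 0],
  [0, 0, 10, 50, 0, 0, 0],
  [0, 0, 0, 50, 0, 0, 0],
  [0, 0, 0, 50, 0, 0, 0],
  [0, 0, 0, 50, 0, 0, 0],
  [0, 0, 0, 10, 0, 0, 0],
])

```text
time: 6.62
tool_pos: [0.4827, 0.2628, 0.2534]
tcp_rot: [1.319, 1.156, -1.304]
ft_force: [0.0, -0.1, -0.1]
gripper_width: -0.001
```

```bash
python3 st.py
python3 - <<'E'
from h import *
s=snap('wrist'); t=snap('top')
a=cv2.resize(s['image'][190:400,240:460],None,fx=2.5,fy=2.5,interpolation=cv2.INTER_CUBIC)
cv2.imwrite('pics/w3.png',a[:,:,::-1])
b=cv2.resize(t['image'][203:285,265:400],None,fx=5,fy=5,interpolation=cv2.INTER_CUBIC)
cv2.imwrite('pics/t3.png',b[:,:,::-1])
import pickle; pickle.dump((s,t),open('s3.pkl','wb'))
E
```

```text
t 6.62 tcp [0.4827 0.2628 0.2534] s,l -0.1777 -0.0022 f [ 0.  -0.1 -0.1] g -0.001
jaw ang -0.136 tilt [-0.002  0.016 -1.   ]
```

View pics/w3.png

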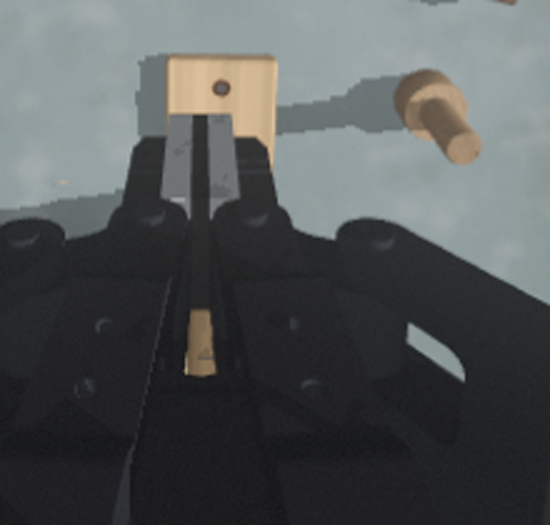

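The wrist view shows the plate's rear edge at crop (167-275, 57), with the closed fingers in front of it.

Run:
```python
from h import *
import pickle
s,t=pickle.load(open('s3.pkl','rb'))
E0=np.array([.460,.0865]); ex=np.array([-.140,-.990]); ey=np.array([.990,-.140])
f=lambda p:(np.array(p,float)+.5)/2.5-.5+[240,190]
P=onz(s,f([[167,57],[276,56]]),.014); d=P[1]-P[0]
print(P.round(4),np.linalg.norm(d),'edge ang',np.arctan2(d[1],d[0]))
print(((P[:,:2]-E0)@np.c_[ex,ey]).round(4))
im=t['image']; hsv=cv2.cvtColor(im,cv2.COLOR_RGB2HSV)
print(proj(t,[[.46,.0865,.018],[.4716,.136,.164]]))
```

```text
[[0.4574 0.2138 0.014 ]
 [0.5145 0.2067 0.014 ]] 0.05756824104782513 edge ang -0.12318968890798042
[[-0.1257 -0.0204]
 [-0.1267  0.0371]]
[[321.31491964 242.50361705]
 [304.19923974 232.69252438]]
```

View pics/t3.png

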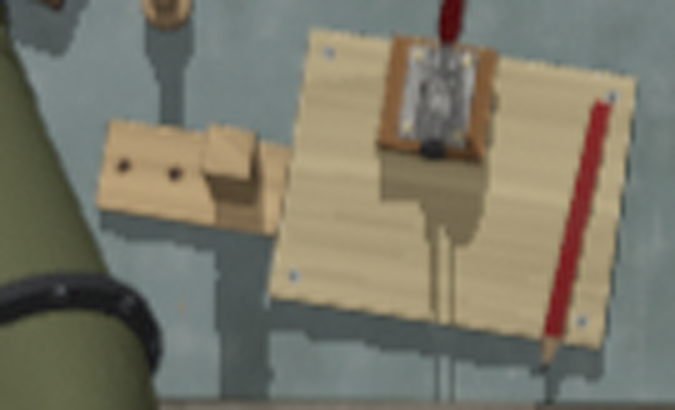

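The top view shows the standing foot flush along the edge, but the bracket sits about 7 mm towards board +y: its front centre is at crop (284,190), against y=0 on the edge at (285,201). I'll correct that once it lies down, where the gripper has room. Next is the tip-over, pushing high on the arm first.

Emit:
apply_moves([
  [0, -1, -36, 0, 0, 0, -0.005],
  [0, -1, -36, 0, 0, 0, 0],
  [0, -1, -24, 0, 0, 0, 0],
  [0, 0, 0, -40, 0, 0, 0],
  [0, 0, 0, -40, 0, 0, 0],
  [0, 0, 0, -25, 0, 0, 0],
  [0, 0, 0, 0, 0, 0, 0],
])

```text
time: 7.6
tool_pos: [0.4716, 0.1624, 0.1312]
tcp_rot: [1.303, 1.16, -1.329]
ft_force: [-0.2, 1.1, 0.0]
gripper_width: -0.004
```

```bash
python3 st.py
```

```text
t 7.6 tcp [0.4716 0.1624 0.1312] s,l -0.0767 0.0008 f [-0.2  1.1  0. ] g -0.004
jaw ang -0.14 tilt [-0.024  0.005 -1.   ]
```

Emit:
apply_moves([
  [0, 5, -7, 0, 0, -0.024, 0],
  [0, 0, -6, 0, 0, 0, 0],
  [0, -0.9, -6, 0, 0, 0, 0],
  [0, -0.9, -5, 0, 0, 0, 0],
  [0, -0.9, -5, 0, 0, 0, 0],
  [0, -0.9, -5, 0, 0, 0, 0],
])

```text
time: 8.35
tool_pos: [0.4745, 0.127, 0.1338]
tcp_rot: [1.319, 1.141, -1.304]
ft_force: [-0.3, 1.1, 0.7]
gripper_width: -0.002
```

```bash
python3 st.py
```

```text
t 8.35 tcp [0.4745 0.127  0.1338] s,l -0.0421 0.0087 f [-0.3  1.1  0.7] g -0.002
jaw ang -0.14 tilt [ 0.006  0.007 -1.   ]
```

Emit:
apply_moves([
  [0, -0.7, -5, 0, 0, 0, 0],
  [0, -0.7, -5, 0, 0, 0, 0],
  [0, -0.7, -5, 0, 0, 0, 0],
  [0, -0.7, -5, 0, 0, 0, 0],
  [0, -0.7, -5, 0, 0, 0, 0],
  [0, -0.7, -3, 0, 0, 0, 0],
])

```text
time: 9.1
tool_pos: [0.4698, 0.0965, 0.1337]
tcp_rot: [1.319, 1.141, -1.305]
ft_force: [1.1, -0.6, 0.1]
gripper_width: 0.002
```

```bash
python3 st.py
python3 - <<'E'
from h import *
s=snap('side'); im=s['image'][160:260,230:350,::-1]; cv2.imwrite('pics/side4.png',cv2.resize(im,None,fx=5,fy=5,interpolation=cv2.INTER_CUBIC))
E
```

```text
t 9.1 tcp [0.4698 0.0965 0.1337] s,l -0.0113 0.0083 f [ 1.1 -0.6  0.1] g 0.002
jaw ang -0.14 tilt [ 0.005  0.006 -1.   ]
```

View pics/side4.png

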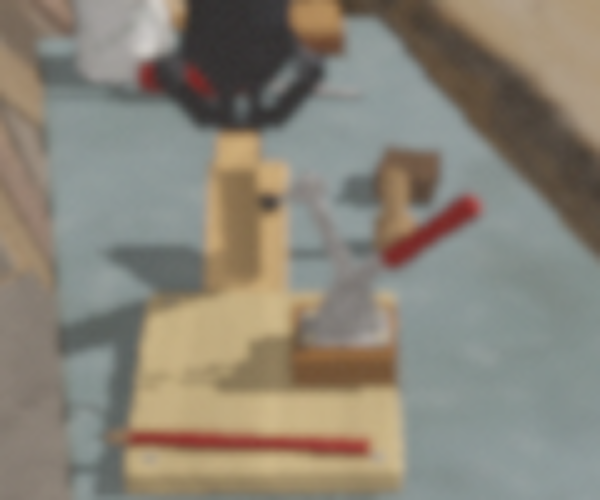

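The side view shows the bracket leaning against the closed fingertips at about 30° (arm near (235,200)), with the clamp open and clear. I'll work out the path down into the corner and over.

```bash
cat > plan.py <<'E'
import numpy as np
def L(t): return np.array([0,max(14*np.cos(t),1)])
def F(t,h): return L(t)-47*np.array([np.cos(t),-np.sin(t)])+h*np.array([np.sin(t),np.cos(t)])
def tcpF(t,h): return F(t,h)+[-11,25]
def tcpC(t,r,g): return L(t)+r*np.array([-np.cos(t),np.sin(t)])+g*np.array([np.sin(t),np.cos(t)])+[11,25]
d=np.radians
A=[tcpF(d(t),h) for t,h in zip(np.linspace(29,34,12),np.linspace(84.3,22*np.sin(d(34))+5,12))]
B=[tcpF(d(t),22*np.sin(d(t))+3.5) for t in np.arange(36,51,2)]
C=[tcpC(d(t),r,1) for t,r in zip(np.arange(50,92,2),np.interp(np.arange(50,92,2),[50,90],[64,88]))]
if __name__=='__main__':
    for n,W in(('A',A),('B',B),('C',C)): print(n,np.round(W,1).tolist())
E
python3 plan.py
```

```text
A [[-11.2, 133.8], [-13.5, 128.4], [-15.8, 123.1], [-18.2, 117.8], [-20.7, 112.6], [-23.2, 107.4], [-25.9, 102.2], [-28.6, 97.1], [-31.4, 92.1], [-34.3, 87.1], [-37.2, 82.1], [-40.3, 77.2]]
B [[-39.4, 77.2], [-37.5, 78.4], [-35.7, 79.4], [-33.7, 80.4], [-31.8, 81.2], [-29.7, 82.0], [-27.7, 82.6], [-25.6, 83.1]]
C [[-29.4, 83.7], [-28.4, 85.6], [-27.2, 87.5], [-26.0, 89.4], [-24.6, 91.3], [-23.1, 93.1], [-21.5, 94.9], [-19.8, 96.6], [-18.0, 98.3], [-16.1, 100.0], [-14.1, 101.5], [-11.9, 103.1], [-9.6, 104.5], [-7.3, 105.9], [-4.8, 107.2], [-2.3, 108.4], [0.4, 109.5], [3.2, 110.5], [6.0, 111.5], [9.0, 112.8], [12.0, 114.0]]
```

Emit:
apply_moves([
  [0, 0.3, 2.3, -5.4, 0, 0, 0],
  [0, 0.3, 2.3, -5.3, 0, 0, 0],
  [0, 0.3, 2.4, -5.3, 0, 0, 0],
  [0, 0.3, 2.5, -5.2, 0, 0, 0],
  [0, 0.3, 2.5, -5.2, 0, 0, 0],
  [0, 0.4, 2.6, -5.2, 0, 0, 0],
])

```text
time: 9.9
tool_pos: [0.472, 0.1127, 0.0999]
tcp_rot: [1.319, 1.142, -1.304]
ft_force: [-0.3, 1.2, 1.9]
gripper_width: -0.002
```

```bash
python3 st.py
```

```text
t 9.9 tcp [0.472  0.1127 0.0999] s,l -0.0276 0.0082 f [-0.3  1.2  1.9] g -0.002
jaw ang -0.14 tilt [ 0.005  0.007 -1.   ]
```

Emit:
apply_moves([
  [0, 0.3, 2.3, -4.5, 0, 0, 0],
  [0, 0.3, 2.5, -4.5, 0, 0, 0],
  [0, 0.4, 2.6, -4.5, 0, 0, 0],
  [0, 0.4, 2.6, -4.5, 0, 0, 0],
])

```text
time: 10.4
tool_pos: [0.474, 0.124, 0.0809]
tcp_rot: [1.32, 1.142, -1.303]
ft_force: [0.7, 1.3, 2.9]
gripper_width: -0.002
```

```bash
python3 st.py
```

```text
t 10.4 tcp [0.474  0.124  0.0809] s,l -0.039 0.0086 f [0.7 1.3 2.9] g -0.002
jaw ang -0.139 tilt [ 0.007  0.008 -1.   ]
```

Emit:
apply_moves([
  [0, -0.3, -1.9, 0, 0, 0, 0],
  [0, -0.3, -1.9, 0, 0, 0, 0],
  [0, -0.3, -2, 0.3, 0, 0, 0],
  [0, -0.3, -2, 0.5, 0, 0, 0],
])

```text
time: 10.9
tool_pos: [0.4735, 0.1186, 0.0826]
tcp_rot: [1.321, 1.144, -1.298]
ft_force: [0.9, 3.1, 2.6]
gripper_width: -0.002
```

```bash
python3 st.py
python3 - <<'E'
from h import *
s=snap('side'); im=s['image'][160:260,230:350,::-1]; cv2.imwrite('pics/side5.png',cv2.resize(im,None,fx=5,fy=5,interpolation=cv2.INTER_CUBIC))
E
```

```text
t 10.9 tcp [0.4735 0.1186 0.0826] s,l -0.0336 0.0088 f [0.9 3.1 2.6] g -0.002
jaw ang -0.137 tilt [ 0.009  0.011 -1.   ]
```

Emit:
apply_moves([
  [0, -0.3, -2, 0.6, 0, 0, 0],
  [0, -0.3, -2, 0.6, 0, 0, 0],
])

```text
time: 11.2
tool_pos: [0.4727, 0.1135, 0.0839]
tcp_rot: [1.321, 1.143, -1.299]
ft_force: [0.3, 1.2, 2.2]
gripper_width: -0.002
```

```bash
python3 st.py
```

```text
t 11.2 tcp [0.4727 0.1135 0.0839] s,l -0.0285 0.0088 f [0.3 1.2 2.2] g -0.002
jaw ang -0.137 tilt [ 0.008  0.01  -1.   ]
```

View pics/side5.png

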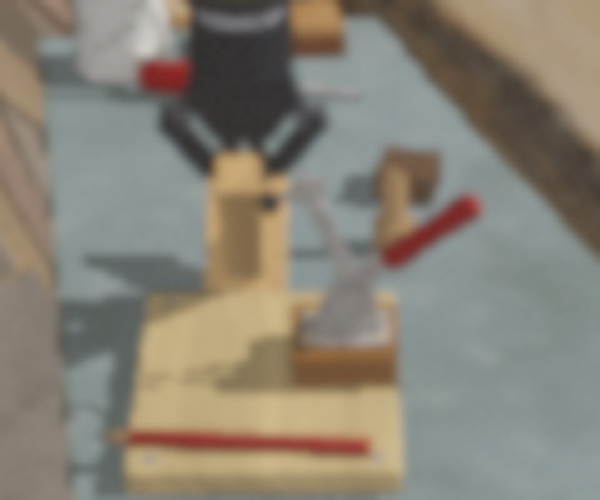

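The side view shows the bracket leaning further, with its arm still square to the fingers. Continuing in small steps.

Emit:
apply_moves([
  [0, -0.3, -1.8, 0.5, 0, 0, 0],
  [0, -0.3, -1.8, 0.5, 0, 0, 0],
])

```text
time: 11.45
tool_pos: [0.4716, 0.1087, 0.0845]
tcp_rot: [1.321, 1.143, -1.301]
ft_force: [0.4, -1.1, -0.6]
gripper_width: 0.001
```

```bash
python3 st.py
```

```text
t 11.45 tcp [0.4716 0.1087 0.0845] s,l -0.0236 0.0084 f [ 0.4 -1.1 -0.6] g 0.001
jaw ang -0.138 tilt [ 0.007  0.009 -1.   ]
```

The force has changed sign, so the plate now bears on the fingertips: overbalanced and held. Easing it down.

Emit:
apply_moves([
  [0, -0.1, -0.9, 1.6, 0, 0, 0],
  [0, -0.1, -0.9, 1.6, 0, 0, 0],
  [0, -0.1, -0.9, 1.6, 0, 0, 0],
  [0, -0.2, -1.2, 1.5, 0, 0, 0],
  [0, -0.2, -1.2, 1.5, 0, 0, 0],
  [0, -0.2, -1.2, 1.5, 0, 0, 0],
])

```text
time: 12.2
tool_pos: [0.4698, 0.1007, 0.0938]
tcp_rot: [1.319, 1.142, -1.304]
ft_force: [0.0, -1.2, -0.6]
gripper_width: -0.002
```

```bash
python3 st.py
```

```text
t 12.2 tcp [0.4698 0.1007 0.0938] s,l -0.0155 0.0077 f [ 0.  -1.2 -0.6] g -0.002
jaw ang -0.139 tilt [ 0.005  0.007 -1.   ]
```

Emit:
apply_moves([
  [0, -0.2, -1.3, 1.5, 0, 0, 0],
  [0, -0.2, -1.3, 1.5, 0, 0, 0],
  [0, -0.2, -1.4, 1.4, 0, 0, 0],
  [0, -0.2, -1.5, 1.4, 0, 0, 0],
  [0, -0.2, -1.6, 1.3, 0, 0, 0],
])

```text
time: 12.82
tool_pos: [0.469, 0.0937, 0.1016]
tcp_rot: [1.32, 1.143, -1.303]
ft_force: [0.1, -0.7, -0.8]
gripper_width: 0.001
```

```bash
python3 st.py
```

```text
t 12.82 tcp [0.469  0.0937 0.1016] s,l -0.0084 0.0079 f [ 0.1 -0.7 -0.8] g 0.001
jaw ang -0.139 tilt [ 0.006  0.008 -1.   ]
```

Emit:
apply_moves([
  [0, -0.3, -1.6, 1.2, 0, 0, 0],
  [0, -0.3, -1.6, 1.2, 0, 0, 0],
  [0, -0.3, -1.7, 1.1, 0, 0, 0],
  [0, -0.3, -1.7, 1.1, 0, 0, 0],
  [0, -0.3, -1.7, 1, 0, 0, 0],
])

```text
time: 13.45
tool_pos: [0.4674, 0.0849, 0.1077]
tcp_rot: [1.32, 1.143, -1.303]
ft_force: [0.2, -0.2, 0.7]
gripper_width: 0.001
```

```bash
python3 st.py
```

```text
t 13.45 tcp [0.4674 0.0849 0.1077] s,l 0.0006 0.0075 f [ 0.2 -0.2  0.7] g 0.001
jaw ang -0.139 tilt [ 0.006  0.008 -1.   ]
```

Emit:
apply_moves([
  [0, -0.2, -1.5, 0.8, 0, 0, 0],
  [0, -0.2, -1.5, 0.8, 0, 0, 0],
  [0, -0.2, -1.5, 0.8, 0, 0, 0],
  [0, -0.2, -1.5, 0.8, 0, 0, 0],
  [0, -0.2, -1.5, 0.8, 0, 0, 0],
  [0, -0.2, -1.5, 0.8, 0, 0, 0],
  [0, -0.2, -1.5, 0.8, 0, 0, 0],
])

```text
time: 14.32
tool_pos: [0.4659, 0.0736, 0.1136]
tcp_rot: [1.32, 1.143, -1.303]
ft_force: [-0.9, 0.1, 0.6]
gripper_width: 0.002
```

```bash
python3 st.py
python3 - <<'E'
from h import *
s=snap('side'); a=cv2.resize(s['image'][160:260,230:350,::-1],None,fx=4,fy=4,interpolation=cv2.INTER_CUBIC)
s=snap('top'); b=cv2.resize(s['image'][190:290,265:400,::-1],None,fx=4,fy=4,interpolation=cv2.INTER_CUBIC)
E
```

```text
t 14.32 tcp [0.4659 0.0736 0.1136] s,l 0.012 0.0076 f [-0.9  0.1  0.6] g 0.002
jaw ang -0.139 tilt [ 0.006  0.008 -1.   ]
```

Emit:
apply_moves([
  [0, -0.3, -2, 20, 0, 0, 0],
  [0, 0, 0, 50, 0, 0, 0],
  [0, 0, 0, 50, 0, 0, 0],
  [0.3, 5, 40, 0, 0, 0, 0],
  [0.3, 6, 50, 0, 0, 0, 0],
  [0.3, 6, 50, 0, 0, 0, 0],
  [0.3, 0, 25, 0, 0, 0, 0],
  [0.3, 0, 0, 0, 0, 0, 0],
])

```text
time: 15.42
tool_pos: [0.4819, 0.2408, 0.2381]
tcp_rot: [1.323, 1.141, -1.304]
ft_force: [-0.4, -0.9, -0.1]
gripper_width: 0.301
```

```bash
python3 st.py
python3 - <<'E'
from h import *
import pickle
t=snap('top'); w=snap('wrist'); pickle.dump((t,w),open('s6.pkl','wb'))
b=cv2.resize(t['image'][195:290,265:400,::-1],None,fx=4,fy=4,interpolation=cv2.INTER_CUBIC)
c=cv2.resize(w['image'][150:400,200:440,::-1],None,fx=1,fy=1)
o=np.zeros((390,790,3),np.uint8); o[:380,:540]=b; o[:250,545:785]=c; cv2.imwrite('pics/s6.png',o)
E
```

```text
t 15.43 tcp [0.4819 0.2408 0.2381] s,l -0.1558 0.0001 f [-0.4 -0.9 -0.1] g 0.301
jaw ang -0.142 tilt [ 0.007  0.009 -1.   ]
```

View pics/s6.png

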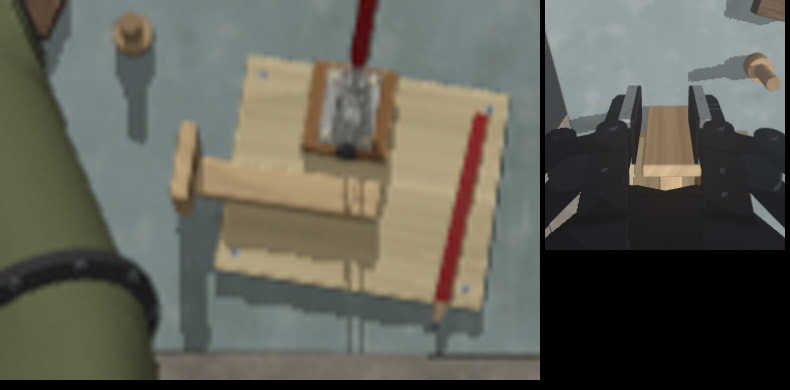

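The composite shows the bracket lying with its arm flat on the board: far end at crop (383,180)-(378,218), plate top near (186,165). It looks as if the foot has slid back a little.

Run:
```python
from h import *
import pickle
t,w=pickle.load(open('s6.pkl','rb'))
E0=np.array([.460,.0865]); B=np.array([[-.140,-.990],[.990,-.140]]).T
f=lambda p:(np.array(p,float)+.5)/4-.5+[265,195]
g=lambda p:np.array(p,float)-[545,0]+[200,150]
def rep(n,P): print(n,((P[:,:2]-E0)@B*1000).round(1).tolist())
rep('arm far end z48',onz(t,f([[384,180],[379,218]]),.048))
rep('arm side pts',onz(t,f([[205,158],[384,180],[203,195],[379,218]]),.048))
rep('plate top z124',onz(t,f([[181,121],[197,123],[173,203],[187,212]]),.124))
rep('board corners',onz(t,f([[248,56],[216,271],[509,95],[478,307]]),.018))
rep('wrist plate top rear/front',onz(w,g([[640,106],[692,106]]),.124))
```

```text
arm far end z48 [[125.5, 24.5], [125.7, -6.7]]
arm side pts [[-20.6, 20.9], [125.5, 24.5], [-17.6, -9.2], [125.7, -6.7]]
plate top z124 [[-39.8, 36.7], [-27.3, 36.9], [-36.1, -27.4], [-24.4, -32.7]]
board corners [[0.6, 115.0], [1.1, -65.9], [219.9, 114.2], [216.5, -63.3]]
wrist plate top rear/front [[-103.9, -21.3], [-103.7, 25.5]]
```

The foot slid back about 25 mm while lying down, and it sits about 7 mm towards board +y. First I'll straddle the arm with open fingers and nudge it sideways with one finger, then push it home from behind.

Emit:
apply_moves([
  [0.8, -4, -46, 0, 0, 0, 0],
  [0.8, -4, -46, 0, 0, 0, 0],
  [0.8, -4, -46, 0, 0, 0, 0],
  [0.8, -4, -44, 0, 0, 0, 0],
  [0.8, 0, 0, -30, 0, 0, 0],
  [0.8, 0, 0, -30, 0, 0, 0],
  [0.8, 0, 0, -10, 0, 0, 0],
])

```text
time: 16.4
tool_pos: [0.4637, 0.0373, 0.1688]
tcp_rot: [1.338, 1.123, -1.318]
ft_force: [-0.6, 0.1, 0.6]
gripper_width: 0.798
```

```bash
python3 st.py
```

```text
t 16.4 tcp [0.4637 0.0373 0.1688] s,l 0.0482 0.0106 f [-0.6  0.1  0.6] g 0.798
jaw ang -0.164 tilt [ 0.012  0.004 -1.   ]
```

Emit:
apply_moves([
  [0.8, 2.8, 20, 0, 0, 0.01, 0.023],
  [0.8, 0, 0, -35, 0, 0, 0],
  [0.8, 0, 0, -35, 0, 0, 0],
  [0.8, 0, 0, -30, 0, 0, 0],
  [0.8, 0, 0, -13, 0, 0, 0],
  [0.8, 0, 0, -3, 0, 0, 0],
])

```text
time: 17.15
tool_pos: [0.4719, 0.0641, 0.0547]
tcp_rot: [1.318, 1.144, -1.295]
ft_force: [0.6, 0.5, -0.3]
gripper_width: 0.806
```

```bash
python3 st.py
```

```text
t 17.15 tcp [0.4719 0.0641 0.0547] s,l 0.0206 0.0149 f [ 0.6  0.5 -0.3] g 0.806
jaw ang -0.133 tilt [ 0.01   0.009 -1.   ]
```

Emit:
apply_moves([
  [0.8, -2, -6, -1, 0, -0.01, -0.007],
  [0.8, -6, 0.9, 0, 0, 0, 0],
  [0.8, -6, 0.9, 0, 0, 0, 0],
  [0.8, -6, 0.9, 0, 0, 0, 0],
  [0.8, -3, 0.4, 0, 0, 0, 0],
  [0.8, -2, 0.3, 0, 0, 0, 0],
])

```text
time: 17.9
tool_pos: [0.4465, 0.0618, 0.0566]
tcp_rot: [1.332, 1.13, -1.288]
ft_force: [0.1, 1.4, 0.5]
gripper_width: 0.802
```

```bash
python3 st.py
```

```text
t 17.9 tcp [0.4465 0.0618 0.0566] s,l 0.0263 -0.0099 f [0.1 1.4 0.5] g 0.802
jaw ang -0.141 tilt [ 0.025  0.01  -1.   ]
```

Emit:
apply_moves([
  [0.8, -2, 0.3, -1, 0, 0, 0],
  [0.8, -2, 0.3, 0, 0, 0, 0],
  [0.8, -2, 0.3, 0, 0, 0, 0],
])

```text
time: 18.27
tool_pos: [0.4412, 0.0627, 0.0556]
tcp_rot: [1.333, 1.129, -1.287]
ft_force: [0.5, 0.4, -0.6]
gripper_width: 0.801
```

```bash
python3 st.py
```

```text
t 18.27 tcp [0.4412 0.0627 0.0556] s,l 0.0262 -0.0153 f [ 0.5  0.4 -0.6] g 0.801
jaw ang -0.141 tilt [ 0.027  0.01  -1.   ]
```

```bash
cat > prof.py <<'E'
from h import *
import pickle
E0=np.array([.460,.0865]); ex=np.array([-.140,-.990]); ey=np.array([.990,-.140])
def samp(t,s,l,z=.048):
    P=np.array([np.r_[E0+ex*a+ey*b,z] for a in np.atleast_1d(s) for b in np.atleast_1d(l)])
    uv=proj(t,P).astype(np.float32).reshape(-1,1,2)
    g=cv2.remap(t['image'].astype(np.float32).mean(2),uv[...,0],uv[...,1],cv2.INTER_CUBIC)
    return g.reshape(len(np.atleast_1d(s)),-1)
if __name__=='__main__':
    t0=pickle.load(open('s6.pkl','rb'))[0]; t1=snap('top')
    l=np.arange(-.03,.045,.003)
    print((l*1000).round().astype(int).tolist())
    for t in(t0,t1): print(samp(t,np.arange(.1,.118,.004),l).mean(0).round().astype(int).tolist())
    s=np.arange(.1,.17,.003); print((s*1000).round().astype(int).tolist())
    for t in(t0,t1): print(samp(t,s,np.arange(-.002,.012,.003)).mean(1).round().astype(int).tolist())
E
python3 prof.py
```

```text
[-30, -27, -24, -21, -18, -15, -12, -9, -6, -3, 0, 3, 6, 9, 12, 15, 18, 21, 24, 27, 30, 33, 36, 39, 42]
[100, 100, 99, 99, 101, 100, 89, 81, 104, 127, 136, 135, 132, 136, 140, 143, 147, 136, 115, 109, 107, 105, 89, 59, 49]
[53, 60, 68, 76, 80, 72, 85, 113, 129, 132, 128, 131, 138, 141, 145, 140, 119, 108, 112, 110, 106, 104, 89, 59, 48]
[100, 103, 106, 109, 112, 115, 118, 121, 124, 127, 130, 133, 136, 139, 142, 145, 148, 151, 154, 157, 160, 163, 166, 169]
[132, 135, 137, 116, 132, 149, 148, 136, 106, 109, 137, 150, 148, 148, 148, 148, 147, 147, 148, 147, 147, 147, 147, 147]
[131, 135, 138, 116, 134, 151, 149, 135, 103, 110, 137, 149, 147, 148, 148, 147, 147, 147, 147, 147, 147, 147, 147, 146]
```

The profiles show the arm's far end has moved about 5 mm, with its centre now near +3. A little more.

Emit:
apply_moves([
  [0.8, -2, 0.3, 0, 0, 0, 0],
  [0.8, -1.5, 0.2, 0, 0, 0, 0],
])

```text
time: 18.58
tool_pos: [0.4374, 0.0633, 0.0556]
tcp_rot: [1.333, 1.129, -1.287]
ft_force: [0.1, 0.3, -0.7]
gripper_width: 0.803
```

```bash
python3 st.py
cat >> prof.py <<'E'
    for a in(.035,.06,.11):
      for t in(t0,t1): print(a,samp(t,np.arange(a-.006,a+.007,.004),l).mean(0).round().astype(int).tolist())
E
python3 prof.py | tail -6
```

```text
t 18.57 tcp [0.4374 0.0633 0.0556] s,l 0.0261 -0.0191 f [ 0.1  0.3 -0.7] g 0.803
jaw ang -0.141 tilt [ 0.027  0.01  -1.   ]
0.035 [100, 98, 99, 100, 102, 102, 88, 86, 119, 139, 140, 142, 146, 150, 152, 152, 154, 155, 158, 159, 154, 150, 149, 150, 151]
0.035 [78, 78, 79, 78, 78, 78, 79, 77, 67, 54, 49, 50, 50, 49, 61, 75, 79, 78, 78, 78, 78, 78, 78, 78, 78]
0.06 [99, 97, 98, 100, 102, 102, 88, 83, 118, 140, 145, 147, 148, 150, 151, 152, 153, 145, 133, 131, 125, 117, 105, 85, 83]
0.06 [74, 74, 75, 75, 75, 75, 73, 66, 53, 50, 53, 58, 57, 56, 64, 71, 71, 71, 71, 70, 70, 69, 69, 73, 77]
0.11 [99, 100, 99, 99, 101, 100, 89, 82, 109, 134, 141, 135, 129, 133, 139, 142, 145, 134, 114, 109, 107, 105, 90, 62, 51]
0.11 [63, 73, 81, 80, 77, 103, 130, 137, 137, 132, 134, 139, 141, 142, 130, 108, 102, 109, 112, 110, 107, 105, 91, 62, 50]
```

The arm is now centred: the far end's centre is near 0, and the pad puts the side at s=26 at about +15. Next I'll back off, rise, and go behind with the tool tilted so the fingertips push low on the foot.

Emit:
apply_moves([
  [0.8, 8, -1, 0, 0, 0, 0],
  [0.8, 0, 0, 30, 0, 0, 0],
  [0.8, 0, 0, 50, 0, 0, 0],
  [0.8, 0, 0, 50, 0, 0, 0],
  [0.3, 0, 0, 20, 0, 0, 0],
  [0.3, 9, 45, 0, 0, 0, 0],
  [0.3, 9, 45, 0, -0.153, 0.022, 0],
  [0.3, 9, 45, 0, -0.153, 0.022, 0],
  [0.3, 9, 40, 0, -0.153, 0.022, 0],
  [0.3, 0, 0, 0, -0.153, 0.022, 0],
  [0.3, 0, 0, 0, 0, 0, 0],
])

```text
time: 20.0
tool_pos: [0.4852, 0.2404, 0.2116]
tcp_rot: [0.82, 0.673, -1.543]
ft_force: [-0.2, -0.3, -0.5]
gripper_width: 0.303
```

```bash
python3 st.py; python3 prof.py|tail -7
```

```text
t 20.0 tcp [0.4852 0.2404 0.2116] s,l -0.1559 0.0034 f [-0.2 -0.3 -0.5] g 0.303
jaw ang -0.131 tilt [-0.049 -0.583 -0.811]
[139, 142, 144, 120, 137, 154, 152, 138, 105, 111, 139, 152, 150, 150, 150, 150, 150, 150, 149, 150, 149, 150, 149, 149]
0.035 [100, 98, 99, 100, 102, 102, 88, 86, 119, 139, 140, 142, 146, 150, 152, 152, 154, 155, 158, 159, 154, 150, 149, 150, 151]
0.035 [101, 99, 102, 94, 84, 109, 137, 142, 143, 148, 152, 154, 154, 158, 157, 151, 152, 161, 164, 161, 156, 153, 151, 151, 154]
0.06 [99, 97, 98, 100, 102, 102, 88, 83, 118, 140, 145, 147, 148, 150, 151, 152, 153, 145, 133, 131, 125, 117, 105, 85, 83]
0.06 [100, 98, 100, 93, 86, 111, 139, 147, 149, 149, 151, 153, 154, 157, 150, 133, 127, 135, 137, 133, 127, 119, 107, 86, 84]
0.11 [99, 100, 99, 99, 101, 100, 89, 82, 109, 134, 141, 135, 129, 133, 139, 142, 145, 134, 114, 109, 107, 105, 90, 62, 51]
0.11 [101, 101, 100, 91, 84, 109, 133, 140, 139, 135, 138, 142, 143, 144, 130, 107, 104, 111, 114, 112, 109, 106, 92, 64, 52]
```

Emit:
apply_moves([
  [0.3, -4, -10, -30, 0, 0, -0.009],
  [0.3, -2, -5, -45, 0, 0, 0],
  [0.3, 0, 0, -45, 0, 0, 0],
  [0.3, 0, 0, -35, 0, 0, 0],
  [0.3, 0, 0, -10, 0, 0, 0],
  [0.3, 0, 0, 0, 0, 0, 0],
])

```text
time: 20.8
tool_pos: [0.4845, 0.2132, 0.0528]
tcp_rot: [0.866, 0.671, -1.559]
ft_force: [0.6, 0.1, 0.1]
gripper_width: 0.304
```

```bash
python3 st.py
```

```text
t 20.8 tcp [0.4845 0.2132 0.0528] s,l -0.1289 0.0065 f [0.6 0.1 0.1] g 0.304
jaw ang -0.164 tilt [-0.054 -0.56  -0.826]
```

Emit:
apply_moves([
  [0.3, -8, -8, -8, 0, 0, 0.024],
  [0.3, -4, -10, 0, 0, 0, 0],
  [0.3, -2, -10, 0, 0, 0, 0],
  [0.3, -1.4, -10, 0, 0, 0, 0],
  [0.3, 0, 0, 0, 0, 0, 0],
])

```text
time: 21.42
tool_pos: [0.4723, 0.1725, 0.0511]
tcp_rot: [0.869, 0.676, -1.535]
ft_force: [0.0, 0.2, -0.0]
gripper_width: 0.301
```

```bash
python3 st.py
```

```text
t 21.43 tcp [0.4723 0.1725 0.0511] s,l -0.0869 0.0002 f [ 0.   0.2 -0. ] g 0.301
jaw ang -0.145 tilt [-0.035 -0.556 -0.831]
```

Emit:
apply_moves([
  [0.3, -0.7, -6, -4, 0, 0, 0.004],
  [0.3, -0.7, -6, -3, 0, 0, 0],
  [0.3, -0.6, -5, 0, 0, 0, 0],
  [0.3, -0.6, -4, 0, 0, 0, 0],
  [0.3, -0.6, -4, 0, 0, 0, 0],
  [0.3, -0.6, -4, 0, 0, 0, 0],
  [0.3, -0.6, -4, 0, 0, 0, 0],
])

```text
time: 22.3
tool_pos: [0.4683, 0.1391, 0.0431]
tcp_rot: [0.868, 0.679, -1.529]
ft_force: [0.1, 1.5, 0.2]
gripper_width: 0.3
```

```bash
python3 st.py; python3 prof.py|sed -n 4,6p
```

```text
t 22.3 tcp [0.4683 0.1391 0.0431] s,l -0.0533 0.0008 f [0.1 1.5 0.2] g 0.3
jaw ang -0.139 tilt [-0.031 -0.554 -0.832]
[100, 103, 106, 109, 112, 115, 118, 121, 124, 127, 130, 133, 136, 139, 142, 145, 148, 151, 154, 157, 160, 163, 166, 169]
[132, 135, 137, 116, 132, 149, 148, 136, 106, 109, 137, 150, 148, 148, 148, 148, 147, 147, 148, 147, 147, 147, 147, 147]
[140, 149, 148, 116, 131, 151, 149, 151, 153, 153, 145, 137, 151, 152, 151, 151, 151, 151, 151, 150, 150, 151, 151, 150]
```

Emit:
apply_moves([
  [0.3, -0.4, -3, 0, 0, 0, 0],
  [0.3, -0.4, -3, 0, 0, 0, 0],
  [0.3, -0.4, -3, 0, 0, 0, 0],
  [0.3, -0.4, -3, 0, 0, 0, 0],
  [0.3, -0.3, -2, 0, 0, 0, 0],
])

```text
time: 22.98
tool_pos: [0.4662, 0.1237, 0.0432]
tcp_rot: [0.868, 0.679, -1.529]
ft_force: [1.1, 0.9, -0.2]
gripper_width: 0.298
```

```bash
python3 st.py; python3 prof.py|sed -n 6p
```

```text
t 22.98 tcp [0.4662 0.1237 0.0432] s,l -0.0377 0.0009 f [ 1.1  0.9 -0.2] g 0.298
jaw ang -0.14 tilt [-0.031 -0.554 -0.832]
[145, 152, 149, 125, 140, 154, 150, 148, 141, 142, 153, 150, 150, 152, 152, 147, 141, 149, 151, 151, 151, 151, 150, 151]
```

Emit:
apply_moves([
  [0.3, -0.2, -1.3, 0, 0, 0, 0],
  [0.3, -0.2, -1.3, 0, 0, 0, 0],
  [0.3, -0.2, -1.3, 0, 0, 0, 0],
])

```text
time: 23.4
tool_pos: [0.466, 0.1218, 0.043]
tcp_rot: [0.871, 0.682, -1.526]
ft_force: [-1.2, 6.3, 5.2]
gripper_width: 0.302
```

```bash
python3 st.py; python3 prof.py|sed -n 6p
```

```text
t 23.4 tcp [0.466  0.1218 0.043 ] s,l -0.0358 0.001 f [-1.2  6.3  5.2] g 0.302
jaw ang -0.138 tilt [-0.029 -0.552 -0.834]
[145, 153, 151, 124, 140, 155, 151, 151, 150, 144, 146, 150, 150, 153, 154, 152, 135, 138, 153, 150, 150, 151, 151, 151]
```

Emit:
apply_moves([
  [0.3, 0.3, 2, -0.5, 0, 0, 0],
  [0.3, 0.6, 4, 0, 0, 0, 0],
  [0.3, 2, 15, 0, 0, 0, 0],
  [0.3, 4, 30, 10, 0, 0, 0],
  [0, 0, 0, 50, 0.153, -0.022, 0],
  [0, 0, 0, 60, 0.153, -0.022, 0],
  [0, 0, 0, 60, 0.153, -0.022, 0],
  [0, 0, 0, 30, 0.13, -0.02, 0],
  [0, 0, 0, 0, 0, 0, 0],
])

```text
time: 24.58
tool_pos: [0.4723, 0.1792, 0.2537]
tcp_rot: [1.359, 1.104, -1.278]
ft_force: [0.8, 2.0, -0.6]
gripper_width: 0.0
```

```bash
python3 st.py; python3 prof.py
python3 - <<'E'
from h import *
import pickle
t=snap('top'); w=snap('side'); pickle.dump((t,w),open('s7.pkl','wb'))
b=cv2.resize(t['image'][180:285,280:400,::-1],None,fx=3.6,fy=3.6,interpolation=cv2.INTER_CUBIC)
c=cv2.resize(w['image'][165:265,235:330,::-1],None,fx=3.6,fy=3.6,interpolation=cv2.INTER_CUBIC)
o=np.zeros((400,790,3),np.uint8); o[:378,:432]=b; o[:360,440:782]=c; cv2.imwrite('pics/s7.png',o)
E
```

```text
t 24.57 tcp [0.4723 0.1792 0.2537] s,l -0.0935 -0.0008 f [ 0.8  2.  -0.6] g 0.0
jaw ang -0.158 tilt [ 0.052  0.012 -0.999]
[-30, -27, -24, -21, -18, -15, -12, -9, -6, -3, 0, 3, 6, 9, 12, 15, 18, 21, 24, 27, 30, 33, 36, 39, 42]
[100, 100, 99, 99, 101, 100, 89, 81, 104, 127, 136, 135, 132, 136, 140, 143, 147, 136, 115, 109, 107, 105, 89, 59, 49]
[99, 99, 99, 92, 82, 96, 118, 127, 129, 130, 136, 142, 144, 147, 138, 114, 102, 109, 112, 110, 107, 105, 88, 58, 48]
[100, 103, 106, 109, 112, 115, 118, 121, 124, 127, 130, 133, 136, 139, 142, 145, 148, 151, 154, 157, 160, 163, 166, 169]
[132, 135, 137, 116, 132, 149, 148, 136, 106, 109, 137, 150, 148, 148, 148, 148, 147, 147, 148, 147, 147, 147, 147, 147]
[141, 149, 147, 121, 136, 151, 147, 147, 146, 140, 142, 146, 146, 148, 150, 148, 131, 134, 149, 147, 147, 147, 147, 146]
0.035 [100, 98, 99, 100, 102, 102, 88, 86, 119, 139, 140, 142, 146, 150, 152, 152, 154, 155, 158, 159, 154, 150, 149, 150, 151]
0.035 [99, 96, 98, 96, 84, 101, 133, 142, 138, 138, 142, 148, 151, 153, 152, 146, 148, 158, 161, 158, 153, 150, 149, 149, 151]
0.06 [99, 97, 98, 100, 102, 102, 88, 83, 118, 140, 145, 147, 148, 150, 151, 152, 153, 145, 133, 131, 125, 117, 105, 85, 83]
0.06 [98, 96, 99, 93, 82, 100, 131, 140, 140, 144, 149, 151, 151, 154, 151, 134, 123, 132, 134, 130, 124, 117, 104, 85, 82]
0.11 [99, 100, 99, 99, 101, 100, 89, 82, 109, 134, 141, 135, 129, 133, 139, 142, 145, 134, 114, 109, 107, 105, 90, 62, 51]
0.11 [99, 99, 98, 92, 82, 100, 124, 135, 137, 136, 138, 141, 142, 145, 136, 113, 102, 109, 111, 110, 106, 105, 90, 61, 50]
```

View pics/s7.png

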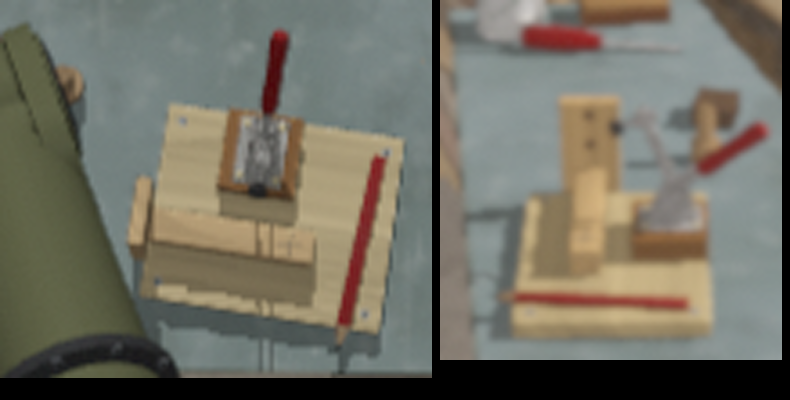

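The composite shows the bracket seated: arm flat and square to the edge, foot upright against it, pencil and clamp undisturbed, and the red handle's end at crop (282,35). Profiles put the arm at about ±14.5 around y=0, with its far end at about 149.5 mm. Now the clamp handle.

Emit:
apply_moves([
  [0, 25, -20, 10, -0.012, 0.052, 0.018],
  [0, 30, -38, 0, 0, 0, 0],
  [0, 30, -38, 0, 0, 0, 0],
  [0, 30, -38, 0, 0, 0, 0],
  [0, 30, -38, 0, 0, 0, 0],
  [0, 32, -38, 0, 0, 0, 0],
  [0, 0, 0, 0, 0, 0, 0],
])

```text
time: 25.6
tool_pos: [0.6479, -0.0215, 0.2416]
tcp_rot: [1.255, 1.173, -1.328]
ft_force: [-0.3, -0.0, -0.7]
gripper_width: -0.001
```

```bash
python3 st.py
```

```text
t 25.6 tcp [ 0.6479 -0.0215  0.2416] s,l 0.0807 0.2012 f [-0.3 -0.  -0.7] g -0.001
jaw ang -0.109 tilt [-0.043 -0.016 -0.999]
```

Emit:
apply_moves([
  [0, 6, -10, -10, 0.016, -0.043, -0.03],
  [0, 0, 0, -35, 0, 0, 0],
  [0, 0, 0, -35, 0, 0, 0],
  [0, 0, 0, -22, 0, 0, 0],
  [0, 0, 0, 0, 0, 0, 0],
])

```text
time: 26.22
tool_pos: [0.6501, -0.0187, 0.1252]
tcp_rot: [1.292, 1.163, -1.315]
ft_force: [0.7, 0.1, 0.8]
gripper_width: -0.001
```

```bash
python3 st.py
```

```text
t 26.23 tcp [ 0.6501 -0.0187  0.1252] s,l 0.0775 0.2029 f [0.7 0.1 0.8] g -0.001
jaw ang -0.125 tilt [-0.019  0.002 -1.   ]
```

Emit:
apply_moves([
  [0, 0, -13, 7, 0, -0.019, -0.012],
  [0, -6, 0.8, 0, 0, 0, 0],
  [0, -6, 0.8, 0, 0, 0, 0],
  [0, -6, 0.8, 0, 0, 0, 0],
  [0, -6, 0.8, 1, 0, 0, 0],
])

```text
time: 26.85
tool_pos: [0.6291, -0.028, 0.1378]
tcp_rot: [1.316, 1.135, -1.299]
ft_force: [11.2, -1.7, 6.0]
gripper_width: -0.001
```

```bash
python3 st.py
```

```text
t 26.85 tcp [ 0.6291 -0.028   0.1378] s,l 0.0897 0.1835 f [11.2 -1.7  6. ] g -0.001
jaw ang -0.136 tilt [ 0.012  0.001 -1.   ]
```

The contact is on the end of the handle, and horizontal pushing alone would jam it. I'll follow the handle's arc upwards instead.

Emit:
apply_moves([
  [0, -1, 0.1, 5, 0, 0, 0],
  [0, -3.3, 0.5, 4.8, 0, 0, 0],
  [0, -3.5, 0.5, 4.6, 0, 0, 0],
])

```text
time: 27.22
tool_pos: [0.6214, -0.0268, 0.1538]
tcp_rot: [1.317, 1.133, -1.297]
ft_force: [1.3, 0.5, -1.7]
gripper_width: -0.006
```

```bash
python3 st.py
python3 - <<'E'
from h import *
import pickle
t0,s0=pickle.load(open('s7.pkl','rb')); s=snap('side'); t=snap('top')
for a in(s0,s):   # red handle pixels in side view, region near clamp
    i=a['image'].astype(int); m=(i[...,0]>90)&(i[...,0]>2.2*i[...,1])&(i[...,0]>2.2*i[...,2])
    m[:, :290]=0; m[:180]=0; m[225:]=0; m[:,350:]=0
    ys,xs=np.nonzero(m); print(len(xs), xs.min(),xs.max(),ys.min(),ys.max(), xs.mean().round(1),ys.mean().round(1))
E
```

```text
t 27.23 tcp [ 0.6214 -0.0268  0.1538] s,l 0.0896 0.1756 f [ 1.3  0.5 -1.7] g -0.006
jaw ang -0.136 tilt [ 0.015  0.001 -1.   ]
43 308 324 200 211 316.0 205.7
53 306 321 197 210 313.6 203.2
```

The handle is rotating: its red centroid in the side view moved up and left. Continuing along the arc.

Emit:
apply_moves([
  [0, -4, 0.6, 4.2, 0, 0, 0],
  [0, -4.2, 0.6, 4, 0, 0, 0],
  [0, -4.4, 0.6, 3.8, 0, 0, 0],
  [0, -4.8, 0.7, 3.4, 0, 0, 0],
  [0, -5, 0.7, 3.2, 0, 0, 0],
  [0, -5, 0.7, 3, 0, 0, 0],
])

```text
time: 28.08
tool_pos: [0.5919, -0.0224, 0.1766]
tcp_rot: [1.317, 1.134, -1.297]
ft_force: [2.0, 0.7, -0.1]
gripper_width: 0.001
```

```bash
python3 st.py
```

```text
t 28.07 tcp [ 0.5919 -0.0224  0.1766] s,l 0.0894 0.1458 f [ 2.   0.7 -0.1] g 0.001
jaw ang -0.136 tilt [ 0.014  0.002 -1.   ]
```

Emit:
apply_moves([
  [0, -5, 0.7, 1, 0, 0, 0],
  [0, -5, 0.7, 0.5, 0, 0, 0],
  [0, -5, 0.7, 0, 0, 0, 0],
  [0, -5, 0.7, 0, 0, 0, 0],
  [0, -4, 0.6, 0, 0, 0, 0],
  [0, -4, 0.6, 0, 0, 0, 0],
])

```text
time: 28.82
tool_pos: [0.5627, -0.0183, 0.1793]
tcp_rot: [1.318, 1.132, -1.295]
ft_force: [2.2, -0.1, 0.2]
gripper_width: -0.001
```

```bash
python3 st.py
```

```text
t 28.82 tcp [ 0.5627 -0.0183  0.1793] s,l 0.0894 0.1163 f [ 2.2 -0.1  0.2] g -0.001
jaw ang -0.136 tilt [ 0.016  0.001 -1.   ]
```

Emit:
apply_moves([
  [0, -4, 0.6, -1, 0, 0, 0],
  [0, -4, 0.6, -1, 0, 0, 0],
  [0, -3, 0.4, -1, 0, 0, 0],
  [0, -3, 0.4, 0, 0, 0, 0],
  [0, -3, 0.4, 0, 0, 0, 0],
])

```text
time: 29.45
tool_pos: [0.5442, -0.0156, 0.1757]
tcp_rot: [1.318, 1.132, -1.296]
ft_force: [1.2, 0.1, 1.9]
gripper_width: 0.0
```

```bash
python3 st.py
```

```text
t 29.45 tcp [ 0.5442 -0.0156  0.1757] s,l 0.0893 0.0976 f [1.2 0.1 1.9] g 0.0
jaw ang -0.136 tilt [ 0.015  0.002 -1.   ]
```

Emit:
apply_moves([
  [0, -3, 0.4, 0, 0, 0, 0],
  [0, -3, 0.4, 0, 0, 0, 0],
  [0, -2, 0.3, 0, 0, 0, 0],
])

```text
time: 29.82
tool_pos: [0.5353, -0.0143, 0.1755]
tcp_rot: [1.317, 1.133, -1.296]
ft_force: [1.8, 0.4, -1.0]
gripper_width: -0.003
```

```bash
python3 st.py
```

```text
t 29.82 tcp [ 0.5353 -0.0143  0.1755] s,l 0.0893 0.0887 f [ 1.8  0.4 -1. ] g -0.003
jaw ang -0.136 tilt [ 0.015  0.002 -1.   ]
```

Emit:
apply_moves([
  [0, -2, 0.3, 0, 0, 0, 0],
  [0, -2, 0.3, 0, 0, 0, 0],
  [0, -2, 0.3, 0, 0, 0, 0],
])

```text
time: 30.2
tool_pos: [0.5306, -0.0137, 0.1757]
tcp_rot: [1.319, 1.13, -1.294]
ft_force: [9.0, -1.1, -3.7]
gripper_width: -0.002
```

```bash
python3 st.py
```

```text
t 30.2 tcp [ 0.5306 -0.0137  0.1757] s,l 0.0893 0.0839 f [ 9.  -1.1 -3.7] g -0.002
jaw ang -0.136 tilt [ 0.018  0.001 -1.   ]
```

The force has jumped to 9 N, so the pad is on the arm. One firmer press, then back away.

Emit:
apply_moves([
  [0, -2.5, 0.3, 0, 0, 0, 0],
])

```text
time: 30.32
tool_pos: [0.5304, -0.0136, 0.1762]
tcp_rot: [1.321, 1.126, -1.29]
ft_force: [8.4, -1.1, -3.3]
gripper_width: 0.0
```

```bash
python3 st.py
```

```text
t 30.32 tcp [ 0.5304 -0.0136  0.1762] s,l 0.0893 0.0837 f [ 8.4 -1.1 -3.3] g 0.0
jaw ang -0.136 tilt [ 0.023  0.001 -1.   ]
```

Emit:
apply_moves([
  [0, 2, -0.3, 0, 0, 0, 0],
  [0, 5, -0.7, 0, 0, 0, 0],
  [0, 20, -3, 0, 0, 0, 0],
  [0, 40, -5, 20, 0, 0, 0],
  [0, 10, 0, 50, 0, 0, 0],
  [0, 0, 0, 40, 0, 0, 0],
  [0, 0, 0, 0, 0, 0, 0],
])

```text
time: 31.2
tool_pos: [0.606, -0.0229, 0.287]
tcp_rot: [1.315, 1.135, -1.299]
ft_force: [-1.1, -0.2, 0.0]
gripper_width: -0.0
```

```bash
python3 st.py; python3 prof.py
python3 - <<'E'
from h import *
import pickle
t=snap('top'); w=snap('side'); pickle.dump((t,w),open('s8.pkl','wb'))
b=cv2.resize(t['image'][180:285,270:400,::-1],None,fx=3.3,fy=3.3,interpolation=cv2.INTER_CUBIC)
c=cv2.resize(w['image'][165:265,235:330,::-1],None,fx=3.6,fy=3.6,interpolation=cv2.INTER_CUBIC)
o=np.zeros((400,790,3),np.uint8); o[:b.shape[0],:b.shape[1]]=b; o[:360,440:782]=c; cv2.imwrite('pics/s8.png',o)
E
```

```text
t 31.2 tcp [ 0.606  -0.0229  0.287 ] s,l 0.0878 0.1599 f [-1.1 -0.2  0. ] g -0.0
jaw ang -0.136 tilt [ 0.012  0.001 -1.   ]
[-30, -27, -24, -21, -18, -15, -12, -9, -6, -3, 0, 3, 6, 9, 12, 15, 18, 21, 24, 27, 30, 33, 36, 39, 42]
[100, 100, 99, 99, 101, 100, 89, 81, 104, 127, 136, 135, 132, 136, 140, 143, 147, 136, 115, 109, 107, 105, 89, 59, 49]
[92, 93, 93, 93, 93, 93, 92, 91, 91, 91, 91, 91, 92, 91, 91, 91, 91, 91, 91, 90, 90, 90, 90, 90, 90]
[100, 103, 106, 109, 112, 115, 118, 121, 124, 127, 130, 133, 136, 139, 142, 145, 148, 151, 154, 157, 160, 163, 166, 169]
[132, 135, 137, 116, 132, 149, 148, 136, 106, 109, 137, 150, 148, 148, 148, 148, 147, 147, 148, 147, 147, 147, 147, 147]
[89, 90, 91, 92, 93, 93, 94, 94, 94, 94, 94, 94, 94, 93, 93, 92, 92, 92, 90, 88, 87, 85, 84, 82]
0.035 [100, 98, 99, 100, 102, 102, 88, 86, 119, 139, 140, 142, 146, 150, 152, 152, 154, 155, 158, 159, 154, 150, 149, 150, 151]
0.035 [100, 98, 100, 97, 85, 101, 134, 144, 140, 139, 143, 148, 151, 154, 153, 147, 149, 159, 162, 159, 154, 151, 150, 150, 152]
0.06 [99, 97, 98, 100, 102, 102, 88, 83, 118, 140, 145, 147, 148, 150, 151, 152, 153, 145, 133, 131, 125, 117, 105, 85, 83]
0.06 [76, 76, 76, 73, 67, 75, 89, 94, 95, 96, 95, 96, 98, 102, 101, 87, 64, 48, 42, 41, 40, 40, 40, 37, 35]
0.11 [99, 100, 99, 99, 101, 100, 89, 82, 109, 134, 141, 135, 129, 133, 139, 142, 145, 134, 114, 109, 107, 105, 90, 62, 51]
0.11 [93, 94, 93, 93, 93, 93, 92, 92, 92, 92, 92, 92, 92, 92, 91, 92, 92, 92, 91, 91, 91, 91, 91, 91, 91]
```

View pics/s8.png

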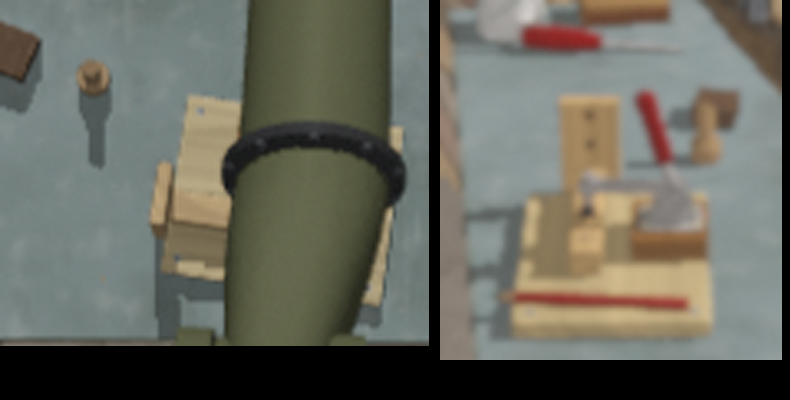

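The last view shows the handle upright and the pad on the arm in the side view (pad at about (590,205)). The foot is still against the edge and nothing else has moved; the robot's arm covers part of the top view. Handing in.

```bash
python3 -c "
from h import *
print(ctrl.hand_in())"
```

```text
the job is handed in; nothing more can be done
None
```

The bracket is lying seated on the board with the clamp pad pressing on its arm, and I handed the job in at about 31 s of the 72 s allowed. I got no verdict back.

**What I did**
- **Push:** I pushed the bracket standing until the foot met the stop edge, at about 6 N.
- **Tip and lower:** I pushed it over at the arm, then held it back with the fingertips on the rear of the plate while it came down. The holding force was about 1 N. It faded over the last few degrees, so the very end of the lowering was not confirmed by force.
- **Re-seat:** The foot slid back about 25 mm during the lowering, and the bracket sat about 7 mm to one side. I nudged the arm sideways with one finger, then pushed the foot home from behind at about 6 N.
- **Clamp:** I swung the red handle upright until the pad met the arm, at about 9 N, then backed the robot away. My first push caught the end of the handle and jammed at about 11 N, so I followed its arc instead.

**Last checks**
- **Before clamping:** The arm was square and centred to within about 1 mm, with its far end about 149.5 mm from the edge (150 mm is fully seated).
- **After clamping:** The side view showed the handle upright and the pad on the arm. The near part of the arm had not moved sideways, and the bystanders in view were where they had been.
- **Not re-measured:** The robot's arm hid the far end of the bracket and most of the clamp from the top camera, so I did not repeat the far-end measurement after clamping.

I viewed 13 pictures, three over the budget of 10.

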